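# Nest the fitting dough cutter in its tin

### The arm

A 6-joint arm with a two-finger parallel gripper is mounted at the origin on a cart in front of the work surface, level with it; the furniture and walls round the work are solid. World frame = base frame: x ahead of the robot, y to its left, z up, the work surface at z = 0. Lengths are in m, angles in rad, forces in N, time in s.
With the tool pointing down it reaches from about 0.425 to 0.95 m from the base axis. Payload 3.5 kg.
Tool frame: the origin (TCP) lies between the finger pads; the fingertips stand 14 mm ahead of it and the grasp point (between the pads) lies 5 mm behind it (ctrl.tip_extent is the distance from the TCP to the fingertips, in m); x points along the fingers, z is the direction in which the jaws open and shut, and the axes are right-handed (so a half turn about x gives the same grasp; the last joint's range is limited). The gripper opens to 85 mm and grips with 20 to 120 N. Pads are 22 mm wide; open, the fingers measure 114 mm over their backs; the gripper's body (76 mm by 85 mm) begins 54 mm behind the grasp point. The pads swing forward as they close: fully open they stand 13 mm farther back than shut.
Start: joints at [-1.46, 0.286, 1.577, -0, 1.279, -0.15], TCP at [0.174, -0.652, 0.245] pointing down, gripper open.
Joint ranges: [-2.77, 2.77], [-0.9, 2.22], [0.21, 2.48], [-1.53, 4.67], [0.24, 2.81], [-2.84, 2.84]. Speed limits (rad/s): [2.79, 2.79, 3.14, 3.14, 3.14, 3.14].

### API

Orientations are given as a unit quaternion [x, y, z, w].
In Python, from plant import ctrl gives the robot as it stands.
- The arm moves only by the tool move_arm, never from a script. Its argument "commands" is one flat list of numbers, 4 for each row, row after row: the shift along the tool's x, y, z in units of 25 mm (1.0 is 25 mm), then the turn about the tool's x in units of 5 degrees (1.0 is 5 degrees). A call has 1 to 20 rows; each row shifts and turns the commanded pose from where the row before left it, along the tool's axes as they then stand; what a row does not reach is not made up. A row lasts 1/8 s, in which the tool goes at most 62.5 mm and 10.7 degrees, less where a joint would pass 70% of its speed; a pose out of reach is approached as far as the arm can. A call is refused whole if a number of a shift passes 1 or a number of a turn 1, either way. A call with a gripper value outside its range is refused whole. "jaw" is the finger opening in mm, from 0 to 85.4, set as the call begins (left out, the last holds). The fingers move at their own pace and stop on an object; "force" is the grip in N (left out, the last holds). Time passes only in rows, so rows that do not move let the fingers close. It gives the time, the measured TCP pose, the force and the opening at its end, in the units of the state.
- ctrl.get_state(): the state, without advancing time (a new reading comes with each control period).
- ctrl.read_camera(name): name is "scene" or "top" or "wrist"; returns the picture (400x640x3 uint8, red, green, blue); there is no depth.
- ctrl.get_calibration(name): a dict with "camera_matrix" (3x3 intrinsics, pixels), "k1" (the pictures are not rectified: a ray, as slopes to the right and down, at radius r is drawn at 1 + k1 r^2 times it, then the intrinsics apply), "camera_from_world" (4x4, takes a point from world to camera coordinates); the wrist camera has in their place "mount" (4x4, takes a point from camera to tool coordinates, whose origin is the TCP and whose axes are the tool frame's). Camera axes: x right, y down, z forward; pixel columns grow to the right and rows downward; lengths in m; the calibration is good to about 2 mm. A picture is of the moment at which its call begins: read the wrist's pose just before it. get_calibration takes no time and is no camera call.
- ctrl.sign_off(): hands the job in, once; it reports no verdict.
The state is a dict: "time": time; "qpos": joint angles; "dq": joint speeds; "joint_efforts": joint torques, N m; "eef_pos": TCP position; "tcp_rot": TCP orientation; "contact_force": force on the tool from outside, world axes, zero at the start; "wrist_torque": the same for the moment, N m; "opening": opening from 0.0 (shut) to 1.0 (fully open).
Only numpy, scipy, OpenCV 4.12 (cv2) and the standard library are available. Lean on these libraries where they do the work, as an engineer would, in place of code of your own. Each camera call takes 0.05 s, during which the arm holds its last target.

### The job

Three metal dough cutters of different size lie beside a small round blue tin. Find the one that nests in the tin, trying them if need be: one is too wide to go in, and one is so small that it would rattle about, so the one wanted is the largest that goes right down. Leave it lying flat on the tin's floor, let go, with the other two lying flat on the table well clear of the tin.

Things in the scene. Friction and masses are not known exactly. Their poses are not given: they have to be found in the camera images.
- tin_in (a point): Centre of the inner floor of the small round blue tin with a white rolled rim, open at the top and fixed to the table. The floor lies 3 mm above the table and the rim 15 mm above it; the inside tapers from 52 mm across at the mouth to 47 mm at the floor; the wall is 5.5 mm thick, so it is 63 mm across outside at the rim. z points up.
- cutter_wide_center (a point): A tin dough cutter: a thin upright metal wall, hollow and open above and below, 23 mm high, 12 to 17 g, lying flat on the table with its rolled edge up; take it across the outside (fingers cannot enter it). z points up. This is the widest, a rounded pentagon, 54 to 58 mm across in every direction. The point is its centre, half-way up (11.5 mm above its underside).
- cutter_mid_center (a point): A tin dough cutter: a thin upright metal wall, hollow and open above and below, 23 mm high, 12 to 17 g, lying flat on the table with its rolled edge up; take it across the outside (fingers cannot enter it). z points up. This is the middle one, a six-lobed flower, 36 to 41 mm across in every direction. The point is its centre, half-way up (11.5 mm above its underside).
- cutter_small_center (a point): A tin dough cutter: a thin upright metal wall, hollow and open above and below, 23 mm high, 12 to 17 g, lying flat on the table with its rolled edge up; take it across the outside (fingers cannot enter it). z points up. This is the smallest, a small flower, 28 to 30 mm across in every direction. The point is its centre, half-way up (11.5 mm above its underside).
Things that resemble listed ones, but are neither listed nor needed, are in the scene too. Leave any black look-alike of the part that bears cutter_mid_center alone. Leave any orange look-alike of the part that bears cutter_wide_center alone.

How it is judged:
At the end, for the whole second after the job is handed in: The middle cutter lies in the tin, its centre within 10 mm of the tin's axis and at most 16.5 mm above the tin's floor (11.5 mm when flat), tilted less than 0.2 rad; the wide and small cutters lie on the table (centres below 16 mm), more than 65 mm and 50 mm from the tin's axis (horizontal distance between cutter_mid_center and tin_in below 0.01 m and z of cutter_mid_center in the frame of tin_in below 0.0165 m and angle between cutter_mid_center's own z axis and vertical below 0.2 rad and horizontal distance between cutter_wide_center and tin_in above 0.065 m and height (world z) of each of cutter_wide_center, cutter_small_center below 0.016 m and horizontal distance between cutter_small_center and tin_in above 0.05 m); the robot touches nothing.
It also fails if it takes over 64 s, if anything falls off the work surface, if the arm or the gripper's body presses on something with over 40 N, if the wrist force passes 120 N, or if a joint passes its speed limit or range.

## Working session

There is one attempt and no reset: what is moved stays moved. The work goes in short steps, Python scripts to look and compute and a tool call to move; the robot and the scene stay as the last step left them, time stands still between calls to the robot, and variables do not carry over. Pictures are saved under pics/ and viewed, and the job is handed in when it is done.

Besides the shell and the picture viewer there is one more tool, called after ">>>" as name(argument=value, ...) on one line, values as JSON. move_arm: Moves the arm, as the interface text tells. Its arguments: {"type":"object","properties":{"commands":{"type":"array"},"jaw":{"type":"number"},"force":{"type":"number"}},"required":["commands"]}

```bash
ls; mkdir -p pics; cat > h.py <<'E'
import numpy as np, cv2
from plant import ctrl
from scipy.spatial.transform import Rotation as R
def shot(name,fn):
    im=ctrl.read_camera(name); cv2.imwrite(fn,im[:,:,::-1]); return im
def cam(name):
    c=ctrl.get_calibration(name); K=np.array(c["camera_matrix"]);k1=c["k1"]
    if "mount" in c:
        s=ctrl.get_state(); T=np.eye(4);T[:3,:3]=R.from_quat(s["tcp_rot"]).as_matrix();T[:3,3]=s["eef_pos"]
        W=T@np.array(c["mount"])
    else: W=np.linalg.inv(np.array(c["camera_from_world"]))
    return K,k1,W
def px2w(cm,u,v,z):
    K,k1,W=cm
    p=cv2.undistortPoints(np.array([[[u,v]]],float),K,np.array([k1,0,0,0.]))[0,0]
    d=W[:3,:3]@np.array([p[0],p[1],1]); o=W[:3,3]
    return o+d*(z-o[2])/d[2]
def w2px(cm,P):
    K,k1,W=cm; V=np.linalg.inv(W)
    return cv2.projectPoints(np.array([P],float),cv2.Rodrigues(V[:3,:3])[0],V[:3,3],K,np.array([k1,0,0,0.]))[0][0,0]
E
python3 - <<'E'
from h import *
s=ctrl.get_state();print(s)
shot("top","pics/t0.png");shot("scene","pics/s0.png")
for n in("top","scene","wrist"):print(n,[np.round(a,3) for a in cam(n)])
E
```

```text
pics
{'time': 0.0, 'qpos': array([-1.46000737e+00,  2.87190336e-01,  1.57820676e+00,  1.70344351e-05,
        1.27863139e+00, -1.49984087e-01]), 'dq': array([ 0.00128863,  0.00272153,  0.00018371, -0.00096516, -0.00163691,
        0.0002415 ]), 'joint_efforts': array([-2.34435474e-04, -4.05979228e+01, -2.92628378e+01, -8.75613046e-05,
        5.89805364e-03, -5.70022706e-06]), 'eef_pos': array([ 0.17400436, -0.65152075,  0.2439146 ]), 'tcp_rot': array([ 0.43137299,  0.56135583, -0.43012345,  0.56017033]), 'contact_force': array([-0.05928141, -0.21939909, -0.49735225]), 'wrist_torque': array([-0.04499879,  0.01550837,  0.03059893]), 'opening': 1.0009638402927354}
top [array([[494.743,   0.   , 322.689],
       [  0.   , 494.743, 203.639],
       [  0.   ,   0.   ,   1.   ]]), np.float64(0.033), array([[-0.002, -0.991,  0.137,  0.33 ],
       [-1.   , -0.   , -0.019,  0.022],
       [ 0.019, -0.137, -0.99 ,  1.151],
       [ 0.   ,  0.   ,  0.   ,  1.   ]])]
scene [array([[434.92 ,   0.   , 325.249],
       [  0.   , 434.92 , 195.148],
       [  0.   ,   0.   ,   1.   ]]), np.float64(-0.023), array([[ 0.409, -0.494,  0.768, -0.26 ],
       [-0.912, -0.199,  0.358, -0.359],
       [-0.024, -0.847, -0.532,  0.575],
       [ 0.   ,  0.   ,  0.   ,  1.   ]])]
wrist [array([[282.727,   0.   , 315.739],
       [  0.   , 282.727, 199.387],
       [  0.   ,   0.   ,   1.   ]]), np.float64(-0.03), array([[ 0.258, -0.92 , -0.296,  0.249],
       [-0.966, -0.246, -0.078, -0.63 ],
       [-0.001,  0.306, -0.952,  0.373],
       [ 0.   ,  0.   ,  0.   ,  1.   ]])]
```

View pics/t0.png

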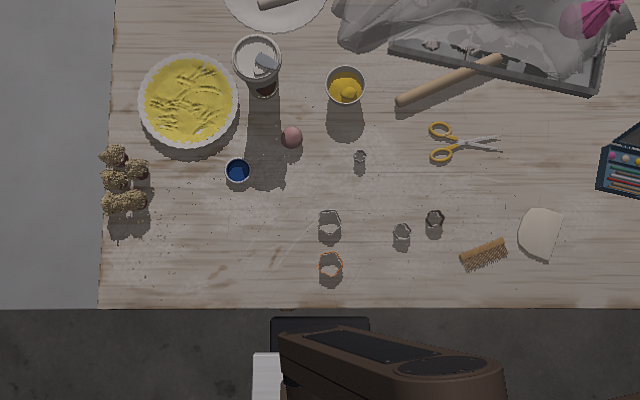

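View pics/s0.png

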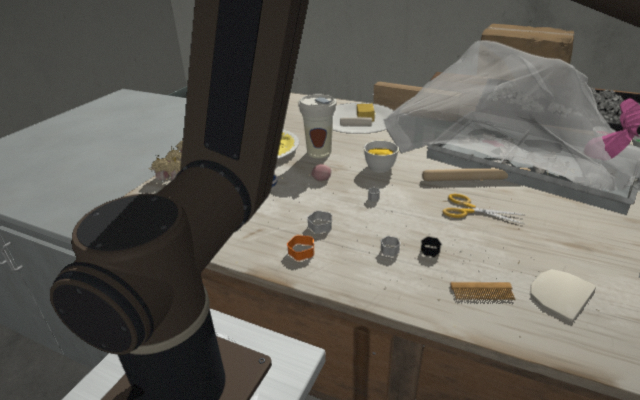

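Top view: the tin is at (238,170). The silver wide cutter is at (330,223) and its orange look-alike at (330,263). The silver middle cutter is at (402,233) and its black look-alike at (434,217). The small cutter is at (360,157). I'll confirm this in an enlarged crop.

```bash
python3 - <<'E'
from h import *
im=cv2.imread("pics/t0.png")
a=cv2.resize(im[200:280,305:455],None,fx=5,fy=5,interpolation=cv2.INTER_CUBIC)
cv2.imwrite("pics/c1.png",a)
b=np.hstack([cv2.resize(im[145:195,210:270],None,fx=6,fy=6,interpolation=cv2.INTER_CUBIC),cv2.resize(im[135:185,330:390],None,fx=6,fy=6,interpolation=cv2.INTER_CUBIC)])
cv2.imwrite("pics/c2.png",b)
cm=cam("top")
for n,u,v,z in[("tin",238,169,.015),("wide",330,221,.0115),("mid",402,233,.0115),("blk",434,217,.0115),("small",360,157,.0115),("or",330,263,.0115)]:
    print(n,px2w(cm,u,v,z).round(4))
E
```

```text
tin [0.5686 0.1979 0.015 ]
wide [ 0.447  -0.0163  0.0115]
mid [ 0.4191 -0.1826  0.0115]
blk [ 0.4563 -0.2579  0.0115]
small [ 0.5986 -0.0877  0.0115]
or [ 0.3505 -0.0158  0.0115]
```

View pics/c1.png

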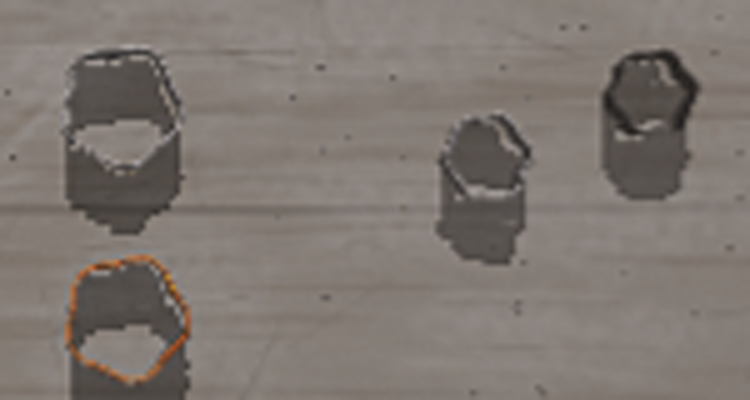

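View pics/c2.png

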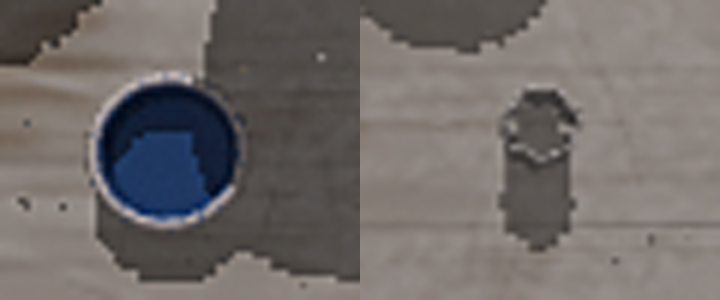

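```bash
cat >> h.py <<'E'
def plan(P,yaw=None):
    # yaw: world angle of the jaw (tool z) axis
    s=ctrl.get_state();r=R.from_quat(s["tcp_rot"]).as_matrix()
    d=r.T@(np.array(P)-s["eef_pos"])/0.025
    z=np.arctan2(r[1,2],r[0,2])
    print("t",round(s["time"],2),"pos",s["eef_pos"].round(4),"tilt",r[:,0].round(3),"jaw yaw deg",np.degrees(z).round(1),"units",d.round(2),"open",round(s["opening"],3),"F",s["contact_force"].round(2))
E
python3 - <<'E'
from h import *
cm=cam("top")
for n,u,v,z in[("tin",237.8,170,.015),("wide",329.6,222,.023),("mid",402,231,.023),("blk",435.2,218.4,.023),("small",359.7,155.8,.023)]:
    print(n,px2w(cm,u,v,z).round(4))
plan(px2w(cm,402,231,.023)+[0,0,.187])
print(ctrl.tip_extent)
print(R.from_quat(ctrl.get_state()["tcp_rot"]).as_matrix().round(3))
E
```

```text
tin [0.5662 0.1983 0.015 ]
wide [ 0.4435 -0.0149  0.023 ]
mid [ 0.4228 -0.1806  0.023 ]
blk [ 0.4518 -0.2577  0.023 ]
small [ 0.5988 -0.0859  0.023 ]
t 0.1 pos [ 0.174  -0.6516  0.244 ] tilt [-0.     0.002 -1.   ] jaw yaw deg -75.1 units [  1.4   14.47 -15.63] open 0.999 F [-0.4  -0.64  0.61]
0.014
[[-0.     0.966  0.258]
 [ 0.002  0.258 -0.966]
 [-1.     0.    -0.002]]
```

>>> move_arm(commands=[0.09,0.9,-0.98,0,0.09,0.9,-0.98,0,0.09,0.9,-0.98,0,0.09,0.9,-0.98,0,0.09,0.9,-0.98,0,0.09,0.9,-0.98,0,0.09,0.9,-0.98,0,0.09,0.9,-0.98,0,0.09,0.9,-0.98,0,0.09,0.9,-0.98,0,0.09,0.9,-0.98,0,0.09,0.9,-0.98,0,0.09,0.9,-0.98,0,0.09,0.9,-0.98,0,0.09,0.9,-0.98,0,0.05,0.9,-0.9,0,0,0,0,0,0,0,0,0])

```text
time: 2.35
eef_pos: [0.4211, -0.1827, 0.2101]
tcp_rot: [0.43, 0.561, -0.431, 0.561]
contact_force: [0.3, 0.8, 0.5]
opening: 0.998
```

```bash
python3 - <<'E'
from h import *
plan([.4228,-.1806,.14])
cm=cam("wrist")
im=shot("wrist","pics/w1.png")
for z in(.023,):print(w2px(cm,[.4228,-.1806,z]))
s=ctrl.get_state();print(s["qpos"].round(2))
E
```

```text
t 2.35 pos [ 0.4211 -0.1827  0.2101] tilt [-0.001 -0.    -1.   ] jaw yaw deg -75.0 units [ 2.8   0.09 -0.06] open 0.998 F [0.29 0.8  0.53]
[315.39139004 178.12206465]
[-0.63 -0.17  2.12 -0.    1.19  0.68]
```

View pics/w1.png

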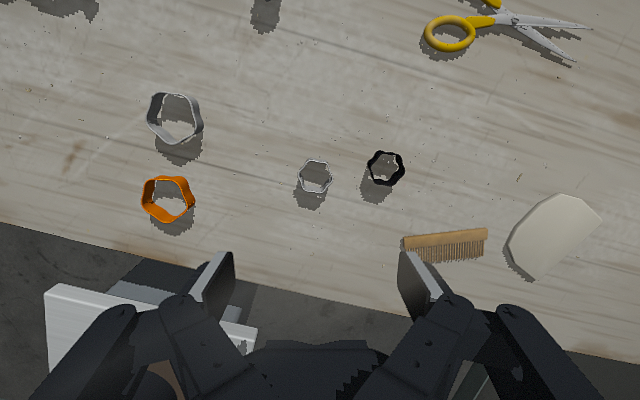

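Wrist view: the silver middle cutter is at (315,176), within 2 px of the prediction, and the black one is at (386,168). I'll narrow the jaw and go lower.

>>> move_arm(commands=[0.9,0,0,0,0.9,0,0,0,0.9,0.1,-0.06,0,0.3,0,0,0,0,0,0,0], jaw=60)

```text
time: 3.02
eef_pos: [0.423, -0.1809, 0.1352]
tcp_rot: [0.431, 0.561, -0.431, 0.56]
contact_force: [-0.6, 1.0, -0.9]
opening: 0.702
```

```bash
python3 - <<'E'
from h import *
plan([.4228,-.1806,.14])
cm=cam("wrist")
im=shot("wrist","pics/w2.png")
print(w2px(cm,[.4228,-.1806,.023]))
cv2.imwrite("pics/w2c.png",cv2.resize(im[110:230,250:450,::-1],None,fx=4,fy=4,interpolation=cv2.INTER_CUBIC))
E
```

```text
t 3.02 pos [ 0.423  -0.1809  0.1352] tilt [-0.001  0.    -1.   ] jaw yaw deg -75.1 units [-0.19 -0.01 -0.01] open 0.702 F [-0.65  1.04 -0.92]
[316.86022451 200.2906104 ]
```

View pics/w2.png

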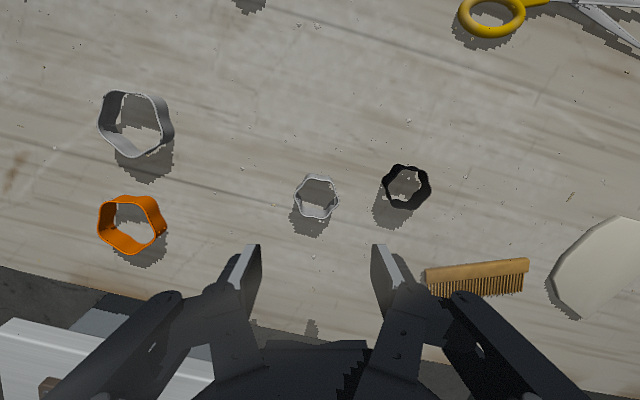

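View pics/w2c.png

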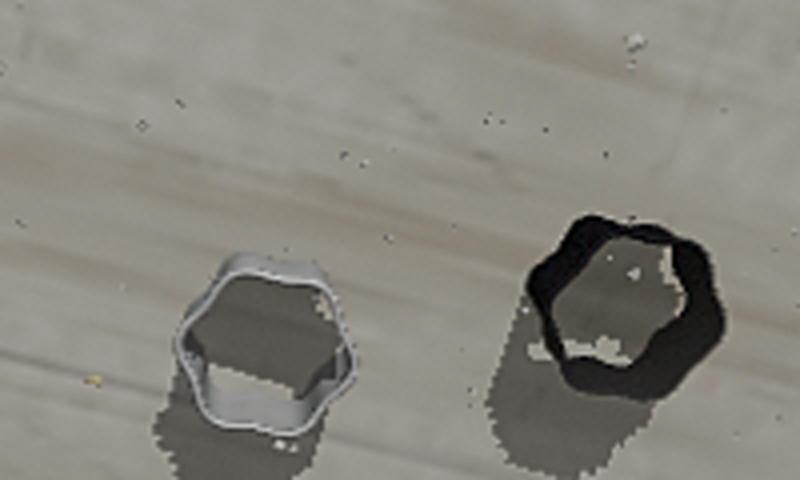

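```bash
python3 - <<'E'
from h import *
cm=cam("wrist");K,k1,W=cm
print("mid",px2w(cm,316.7,197.5,.023).round(4),"black",px2w(cm,407,186,.023).round(4),ctrl.tip_extent)
M=np.array(ctrl.get_calibration("wrist")["mount"])
for u,v,z in((261,245,-.03),(371,245,.03)):
    p=cv2.undistortPoints(np.array([[[u,v]]],float),K,np.array([k1,0,0,0.]))[0,0]
    d=M[:3,:3]@np.array([*p,1]);o=M[:3,3];print("tool",(o+d*(z-o[2])/d[2]).round(4))
im=cv2.imread("pics/w2.png")
cv2.imwrite("pics/w2f.png",cv2.resize(im[230:350,220:420],None,fx=4,fy=4,interpolation=cv2.INTER_CUBIC))
E
```

```text
mid [ 0.4257 -0.1801  0.023 ] black [ 0.4567 -0.255   0.023 ] 0.014
tool [ 0.0037  0.0106 -0.03  ]
tool [0.0154 0.0047 0.03  ]
```

View pics/w2f.png

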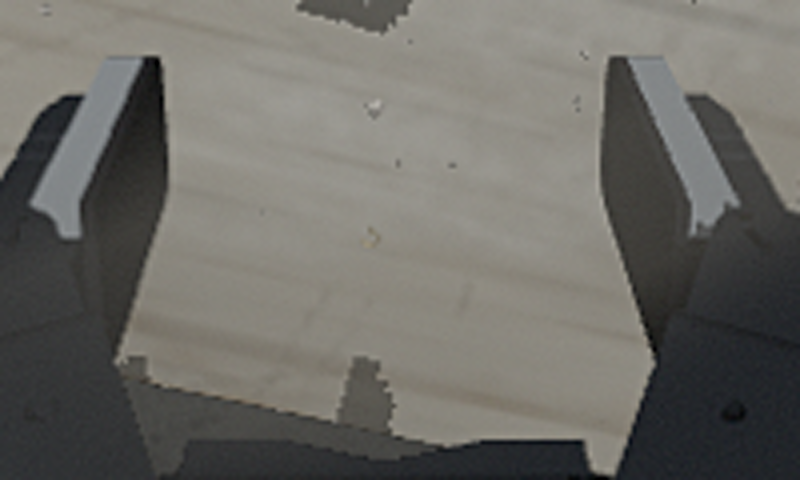

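>>> move_arm(commands=[0.3,0.09,0,-0.95,0.6,0,0,-0.95,0.6,0,0,-0.95,0.6,0,0,-0.95,0.6,0,0,-0.9,0.6,0,0,0,0.5,0,0,0,0.3,0,0,0,0,0,0,0,0,0,0,0])

```text
time: 4.32
eef_pos: [0.4259, -0.1801, 0.0332]
tcp_rot: [0.308, 0.636, -0.308, 0.637]
contact_force: [-0.1, -0.3, 0.0]
opening: 0.703
```

```bash
python3 - <<'E'
from h import *
plan([.425,-.180,.021])
im=shot("wrist","pics/w3.png")
im2=shot("scene","pics/s3.png")
cv2.imwrite("pics/s3c.png",cv2.resize(im2[190:290,320:460,::-1],None,fx=5,fy=5,interpolation=cv2.INTER_CUBIC))
E
```

```text
t 4.33 pos [ 0.4259 -0.1801  0.0332] tilt [ 0.001 -0.    -1.   ] jaw yaw deg -51.6 units [ 0.49 -0.03 -0.02] open 0.703 F [-0.07 -0.26  0.03]
```

View pics/w3.png

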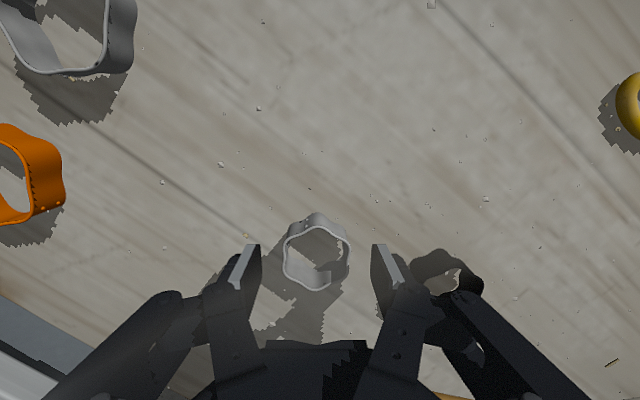

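View pics/s3c.png

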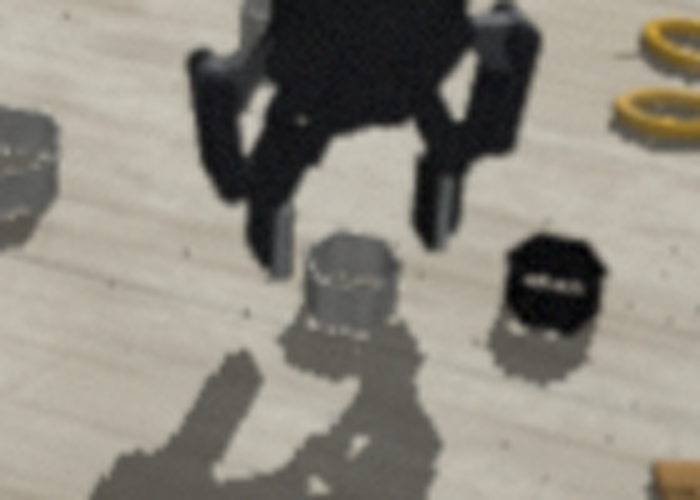

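```bash
python3 - <<'E'
from h import *
cm=cam("wrist")
P=px2w(cm,316,253,.023);print(P)
plan([P[0],P[1],.021])
E
```

```text
[ 0.42754067 -0.17742282  0.023     ]
t 4.42 pos [ 0.4259 -0.1801  0.0333] tilt [ 0.001 -0.001 -1.   ] jaw yaw deg -51.6 units [ 0.49  0.12 -0.04] open 0.703 F [ 0.16 -0.42  0.9 ]
```

>>> move_arm(commands=[0.25,0.06,0,0,0.25,0.06,0,0,0,0,0,0])

```text
time: 4.8
eef_pos: [0.4274, -0.1775, 0.0195]
tcp_rot: [0.308, 0.637, -0.307, 0.636]
contact_force: [-0.2, 0.5, 1.1]
opening: 0.697
```

>>> move_arm(commands=[0,0,0,0,0,0,0,0,0,0,0,0,0,0,0,0,0,0,0,0,0,0,0,0], jaw=25, force=25)

```text
time: 5.55
eef_pos: [0.428, -0.1781, 0.0205]
tcp_rot: [0.307, 0.637, -0.308, 0.637]
contact_force: [-0.1, 0.4, 2.4]
opening: 0.413
```

```bash
python3 - <<'E'
from h import *
plan([.4228,-.1806,.14])
im=shot("wrist","pics/w4.png")
im2=shot("scene","pics/s4.png")
cv2.imwrite("pics/s4c.png",np.hstack([cv2.resize(im2[190:290,340:440,::-1],(400,400),interpolation=cv2.INTER_CUBIC),cv2.resize(im[190:290,265:365,::-1],(400,400),interpolation=cv2.INTER_CUBIC)]))
E
```

```text
t 5.55 pos [ 0.428  -0.1781  0.0205] tilt [ 0. -0. -1.] jaw yaw deg -51.6 units [-4.78 -0.23 -0.05] open 0.413 F [-0.12  0.44  2.44]
```

View pics/s4c.png

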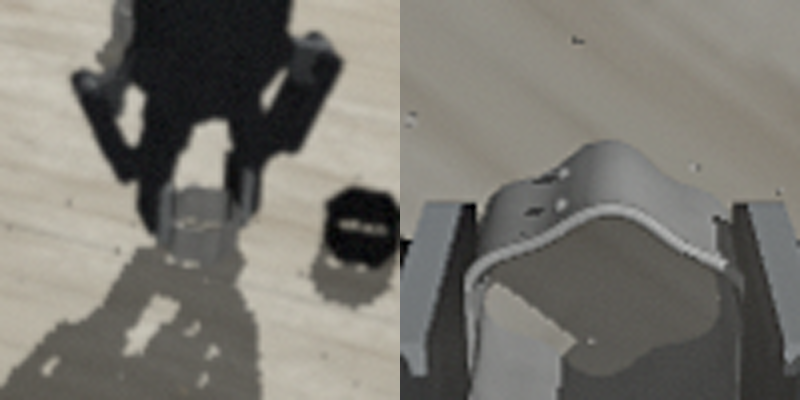

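>>> move_arm(commands=[-0.3,0,0,0,-0.8,0,0,0,-1,0,0,0,-1,0,0,0,-0.9,0,0,0,0,0,0,0])

```text
time: 6.4
eef_pos: [0.429, -0.1787, 0.1223]
tcp_rot: [0.307, 0.635, -0.308, 0.638]
contact_force: [0.8, -0.1, -0.3]
opening: 0.414
```

```bash
python3 - <<'E'
from h import *
plan([.5662,.1983,.12])
print(ctrl.get_state()["qpos"].round(2))
im=shot("wrist","pics/w5.png")
im2=shot("scene","pics/s5.png")
cv2.imwrite("pics/s5c.png",np.hstack([cv2.resize(im2[140:240,340:440,::-1],(400,400),interpolation=cv2.INTER_CUBIC),cv2.resize(im[190:290,265:365,::-1],(400,400),interpolation=cv2.INTER_CUBIC)]))
E
```

```text
t 6.4 pos [ 0.429  -0.1787  0.1223] tilt [ 0.004 -0.003 -1.   ] jaw yaw deg -51.6 units [ 0.07 13.67 -8.4 ] open 0.414 F [ 0.8  -0.06 -0.34]
[-0.61 -0.04  2.18  0.    1.    0.29]
```

View pics/s5c.png

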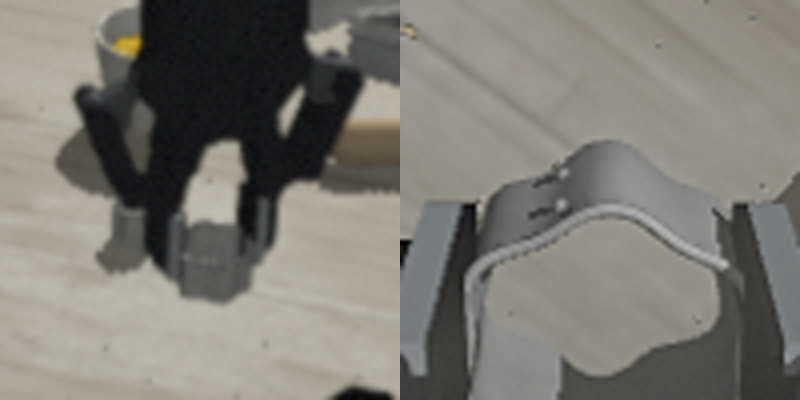

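The cutter is held upright. Next I'll move it over the tin.

>>> move_arm(commands=[0,0.5,-0.3,0,0,0.97,-0.6,0,0,0.97,-0.6,0,0,0.97,-0.6,0,0,0.97,-0.6,0,0,0.97,-0.6,0,0,0.97,-0.6,0,0,0.97,-0.6,0,0,0.97,-0.6,0,0,0.97,-0.6,0,0,0.97,-0.6,0,0,0.97,-0.6,0,0,0.97,-0.6,0,0,0.97,-0.6,0,0,0.56,-0.3,0,0,0,0,0,0,0,0,0])

```text
time: 8.62
eef_pos: [0.5644, 0.1985, 0.1197]
tcp_rot: [0.307, 0.637, -0.308, 0.636]
contact_force: [0.9, 0.3, 1.1]
opening: 0.408
```

```bash
python3 - <<'E'
from h import *
plan([.5662,.1983,.12])
cm=cam("wrist");print(w2px(cm,[.5662,.1983,.015]))
im=shot("wrist","pics/w6.png")
im2=shot("scene","pics/s6.png")
shot("top","pics/t6.png")
cv2.imwrite("pics/w6c.png",cv2.resize(im[100:300,215:415,::-1],None,fx=3,fy=3,interpolation=cv2.INTER_CUBIC))
E
```

```text
t 8.62 pos [0.5644 0.1985 0.1197] tilt [-0.001 -0.    -1.   ] jaw yaw deg -51.6 units [-0.01  0.05  0.05] open 0.408 F [0.9  0.32 1.14]
[318.56852351 201.8976483 ]
```

View pics/w6.png

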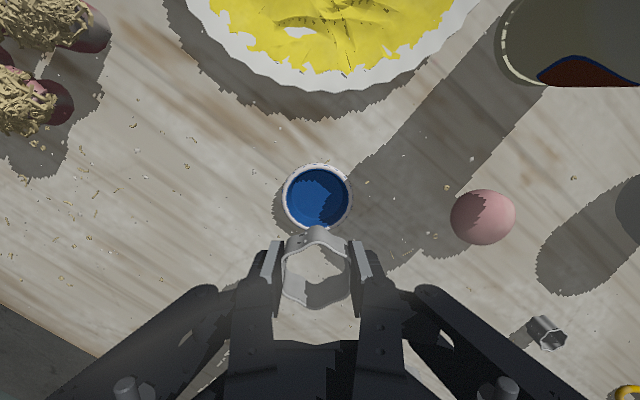

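View pics/w6c.png

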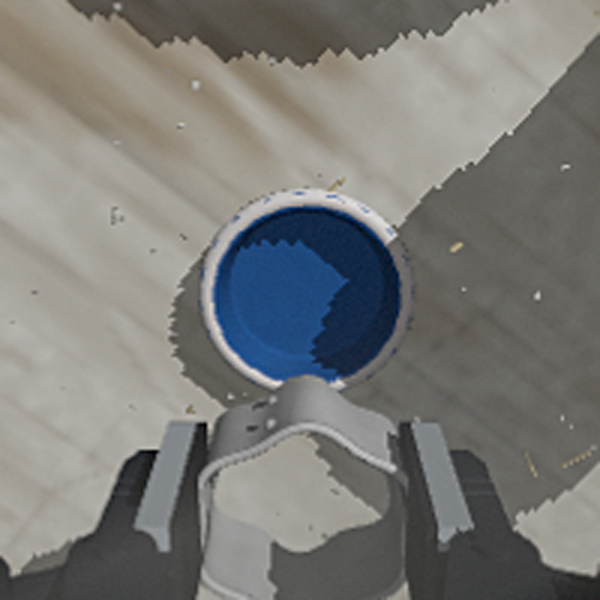

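View pics/t6.png

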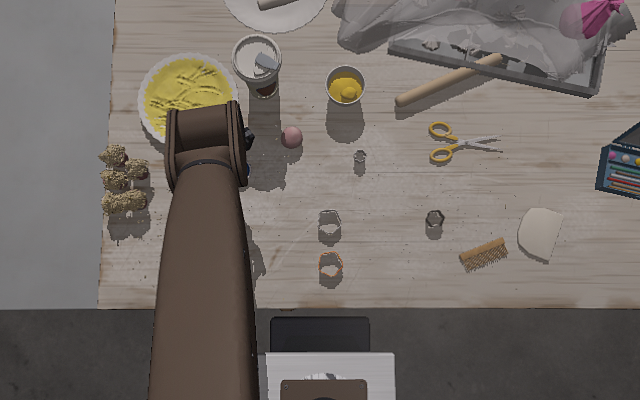

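```bash
python3 - <<'E'
from h import *
cm=cam("wrist")
s=ctrl.get_state()
T=px2w(cm,317.7,196.7,.015)
r=R.from_quat(s["tcp_rot"]).as_matrix()
zr=s["eef_pos"][2]+.0025
F=px2w(cm,316,241,zr);B=px2w(cm,315,310,zr)
print("tin",T,"rim front/back in tool mm",(r.T@(F-s["eef_pos"])*1e3).round(1),(r.T@(B-s["eef_pos"])*1e3).round(1))
print("tin in tool mm",(r.T@(T-s["eef_pos"])*1e3).round(1))
im=cv2.imread("pics/w6.png")
cv2.imwrite("pics/w6d.png",cv2.resize(im[225:345,245:395],None,fx=5,fy=5,interpolation=cv2.INTER_CUBIC))
E
```

```text
tin [0.56976004 0.20147381 0.015     ] rim front/back in tool mm [-2.5 16.6 -1.1] [ -2.5 -24.8  -1.7]
tin in tool mm [105.3   6.    0.5]
```

View pics/w6d.png

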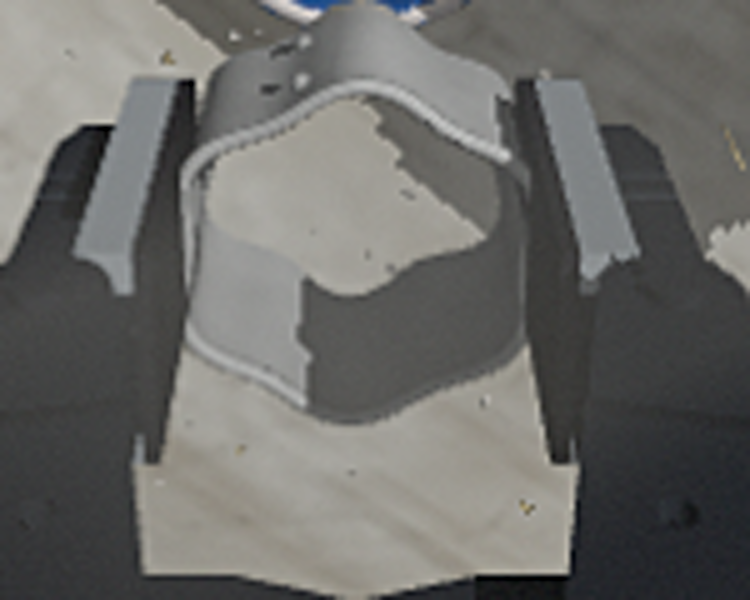

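>>> move_arm(commands=[0.6,0.18,0,0,0.9,0.18,0.01,0,0.8,0,0,0,0.5,0,0,0,0,0,0,0,0,0,0,0])

```text
time: 9.52
eef_pos: [0.5727, 0.2044, 0.0509]
tcp_rot: [0.308, 0.636, -0.307, 0.637]
contact_force: [0.2, 0.0, 0.4]
opening: 0.41
```

```bash
python3 - <<'E'
from h import *
plan([.5721,.2025,.045])
im=shot("wrist","pics/w7.png")
im2=shot("scene","pics/s7.png")
cv2.imwrite("pics/w7c.png",cv2.resize(im[170:320,235:400,::-1],None,fx=4,fy=4,interpolation=cv2.INTER_CUBIC))
cv2.imwrite("pics/s7c.png",cv2.resize(im2[100:220,200:360,::-1],None,fx=4,fy=4,interpolation=cv2.INTER_CUBIC))
E
```

```text
t 9.53 pos [0.5727 0.2044 0.0509] tilt [ 0.001  0.    -1.   ] jaw yaw deg -51.6 units [ 0.24 -0.07  0.05] open 0.41 F [0.23 0.05 0.35]
```

View pics/w7c.png

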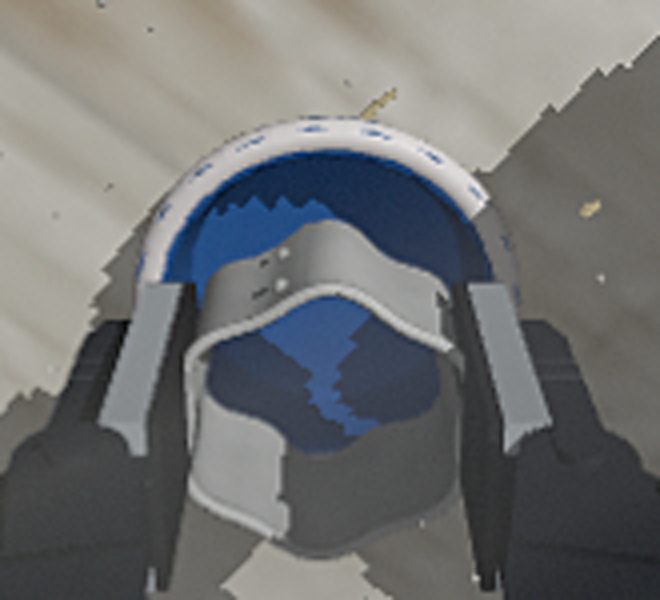

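View pics/s7c.png

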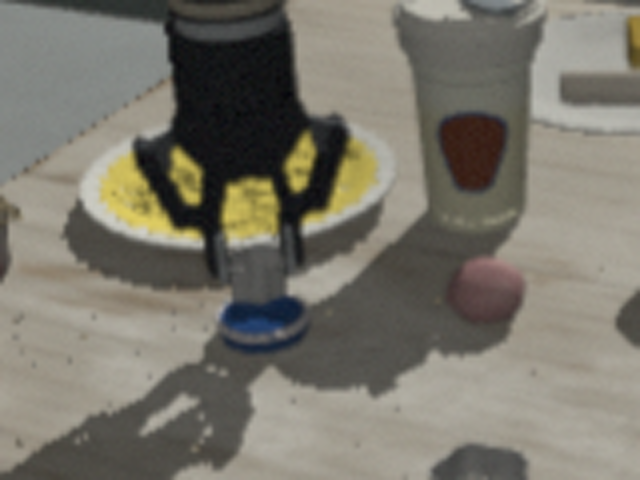

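```bash
python3 - <<'E'
from h import *
from scipy.optimize import least_squares
cm=cam("wrist");s=ctrl.get_state();r=R.from_quat(s["tcp_rot"]).as_matrix();p0=s["eef_pos"]
f=lambda u,v,z:(r.T@(px2w(cm,235+u/4,170+v/4,z)-p0)*1e3)
for nm,pts,z,rad in(("in",[(325,150),(166,285),(492,285),(215,188),(450,200)],.015,26),("out",[(325,115),(142,262),(515,265),(210,155)],.013,31.5)):
    q=np.array([f(u,v,z)[1:] for u,v in pts])
    for fr in(0,1):
        g=lambda x:np.hypot(*(q-x[:2]).T)-(x[2] if fr else rad)
        o=least_squares(g,[0,0,30]);print(nm,o.x.round(1),g(o.x).round(1))
zb=p0[2]-.0205;zt=p0[2]+.0025
print("bottom front/back",f(325,220,zb),f(325,452,zb))
print("top front/back/l/r",f(325,285,zt),f(322,555,zt),f(185,360,zt),f(463,360,zt))
E
```

```text
in [-5.3 -0.4 30. ] [-0.3  0.4  0.7  0.3 -0.1]
in [-6.1 -0.4 26.6] [-0.1 -0.2  0.2  0.3 -0.2]
out [-6.3 -0.3 30. ] [ 0.3 -0.4 -0.5 -0.1]
out [-5.5 -0.3 30.8] [ 0.1  0.1 -0.  -0.1]
bottom front/back [20.52667914 15.36634101 -0.95483323] [ 20.45721173 -23.35298931  -0.93049105]
top front/back/l/r [-2.47152861 16.42389376 -1.01312776] [ -2.54427399 -23.89951117  -1.39303632] [ -2.50786373   5.93455392 -18.75032794] [-2.47313494  5.90011256 16.49290084]
```

Measured in the tool frame, the tin is at (-5.8, -0.4) mm and the cutter at (-4, -1) mm. I'll correct by 2 mm and lower.

>>> move_arm(commands=[0,-0.07,0.02,0,0.25,0,0,0,0.25,0,0,0,0.2,0,0,0,0,0,0,0])

```text
time: 10.25
eef_pos: [0.5706, 0.2028, 0.0319]
tcp_rot: [0.307, 0.637, -0.308, 0.636]
contact_force: [1.2, -0.5, -0.1]
opening: 0.411
```

```bash
python3 - <<'E'
from h import *
plan([.5711,.2025,.0245])
im=shot("wrist","pics/w8.png")
im2=shot("scene","pics/s8.png")
cv2.imwrite("pics/w8c.png",np.hstack([cv2.resize(im[170:320,235:400,::-1],None,fx=2.4,fy=2.4,interpolation=cv2.INTER_CUBIC),cv2.resize(im2[140:200,235:301,::-1],(396,360),interpolation=cv2.INTER_CUBIC)]))
E
```

```text
t 10.25 pos [0.5706 0.2028 0.0319] tilt [-0.002 -0.    -1.   ] jaw yaw deg -51.6 units [0.3  0.01 0.02] open 0.411 F [ 1.22 -0.55 -0.13]
```

View pics/w8c.png

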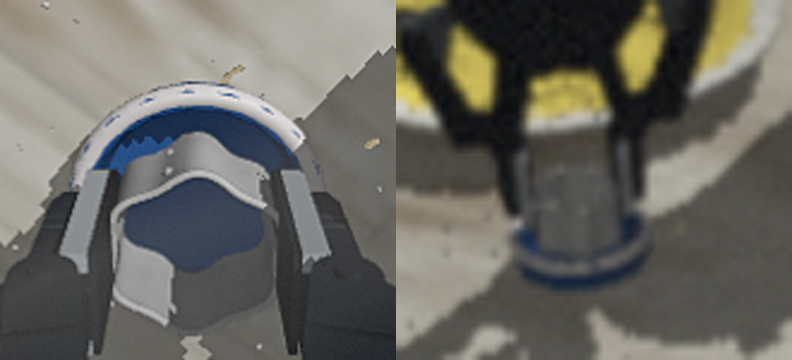

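The cutter's underside is now below the rim, with no contact force. I'll keep lowering.

>>> move_arm(commands=[0.15,0,0,0,0.1,0,0,0,0.03,0,0,0,0,0,0,0])

```text
time: 10.85
eef_pos: [0.5716, 0.203, 0.0277]
tcp_rot: [0.307, 0.637, -0.307, 0.637]
contact_force: [-4.8, -1.9, 9.2]
opening: 0.413
```

```bash
python3 - <<'E'
from h import *
plan([.5711,.2025,.0245])
im=shot("wrist","pics/w9.png")
im2=shot("scene","pics/s9.png")
cv2.imwrite("pics/w9c.png",cv2.resize(im[170:320,235:400,::-1],None,fx=4,fy=4,interpolation=cv2.INTER_CUBIC))
cv2.imwrite("pics/s9c.png",cv2.resize(im2[140:200,235:301,::-1],(660,600),interpolation=cv2.INTER_CUBIC))
E
```

```text
t 10.85 pos [0.5716 0.203  0.0277] tilt [ 0. -0. -1.] jaw yaw deg -51.5 units [ 0.13 -0.03  0.  ] open 0.413 F [-4.82 -1.91  9.18]
```

View pics/w9c.png

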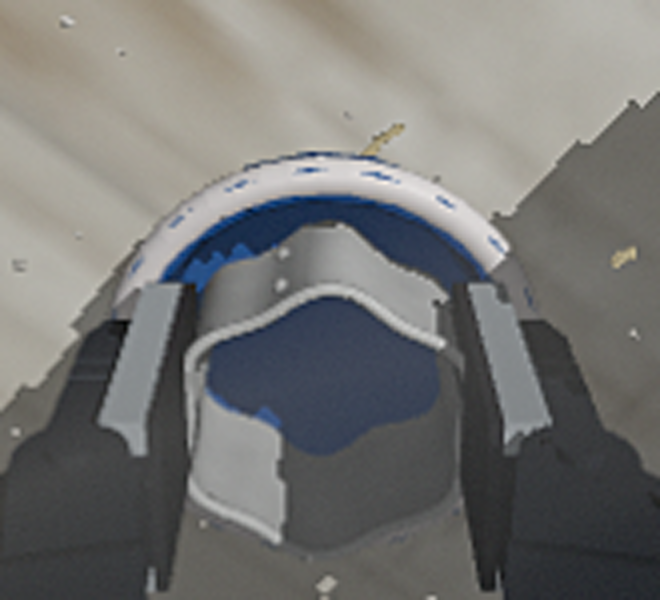

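View pics/s9c.png

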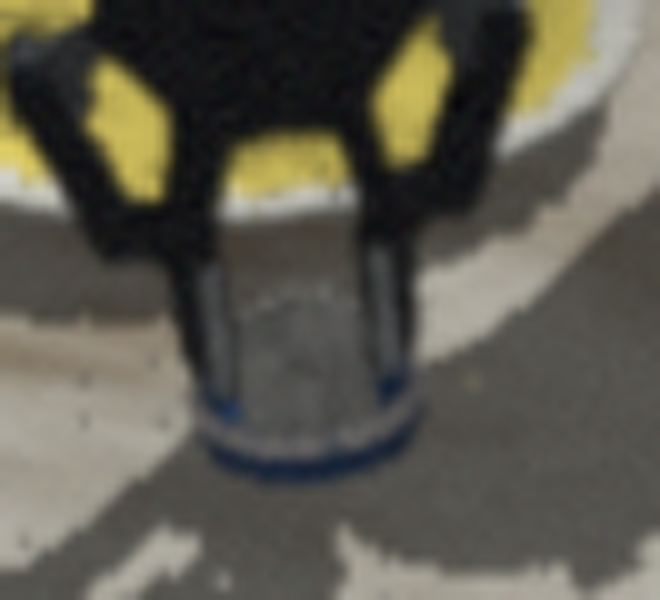

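```bash
python3 - <<'E'
from h import *
from scipy.optimize import least_squares
cm=cam("wrist");s=ctrl.get_state();r=R.from_quat(s["tcp_rot"]).as_matrix();p0=s["eef_pos"]
f=lambda u,v,z:(r.T@(px2w(cm,235+u/4,170+v/4,z)-p0)*1e3)
for nm,pts,z,rad in(("in",[(330,193),(165,280),(487,270),(240,217),(410,212)],.015,26),("out",[(320,152),(115,310),(525,285),(200,192)],.013,31.5)):
    q=np.array([f(u,v,z)[1:] for u,v in pts])
    for fr in(0,1):
        g=lambda x:np.hypot(*(q-x[:2]).T)-(x[2] if fr else rad)
        o=least_squares(g,[0,0,30]);print(nm,o.x.round(1),g(o.x).round(1))
zb=p0[2]-.0205;zt=p0[2]+.0025
print("bottom front/back",f(328,222,zb),f(328,454,zb))
print("top front/back/l/r",f(325,288,zt),f(322,553,zt),f(185,360,zt),f(463,360,zt))
E
```

```text
in [-3.5 -0.4 30. ] [ 0.1  0.3  0.3 -0.3 -0.2]
in [-4.4 -0.3 26.7] [ 0.3  0.1  0.  -0.2 -0.1]
out [-4.3 -1.  30. ] [ 0.6 -0.6 -0.8 -0.2]
out [-2.7 -1.1 30.3] [ 0.2  0.1 -0.1 -0.3]
bottom front/back [20.50046886 15.06563186 -0.52485248] [ 20.49899324 -23.74339682  -0.46770014]
top front/back/l/r [-2.49959635 16.02611174 -1.01344261] [ -2.50119445 -23.60827227  -1.39355159] [ -2.50366853   5.93100949 -18.75146807] [-2.49634766  5.91229615 16.48916493]
```

The cutter and tin are concentric, so the fingertips have met the rim with about 4 mm left. I'll ease up and release.

>>> move_arm(commands=[-0.11,0,0,0,0,0,0,0])

```text
time: 11.2
eef_pos: [0.5713, 0.2029, 0.0287]
tcp_rot: [0.308, 0.637, -0.307, 0.637]
contact_force: [0.2, -0.3, -0.7]
opening: 0.408
```

>>> move_arm(commands=[0,0,0,0,0,0,0,0,0,0,0,0,0,0,0,0], jaw=62)

```text
time: 11.7
eef_pos: [0.5711, 0.2029, 0.0285]
tcp_rot: [0.308, 0.637, -0.308, 0.637]
contact_force: [0.6, -0.5, -0.3]
opening: 0.727
```

```bash
python3 - <<'E'
from h import *
plan([.5711,.2025,.0245])
im=shot("wrist","pics/w10.png")
cv2.imwrite("pics/w10c.png",cv2.resize(im[170:320,235:400,::-1],None,fx=4,fy=4,interpolation=cv2.INTER_CUBIC))
E
```

```text
t 11.7 pos [0.5711 0.2029 0.0285] tilt [-0.  0. -1.] jaw yaw deg -51.6 units [ 0.16 -0.01  0.01] open 0.727 F [ 0.65 -0.5  -0.28]
```

View pics/w10c.png

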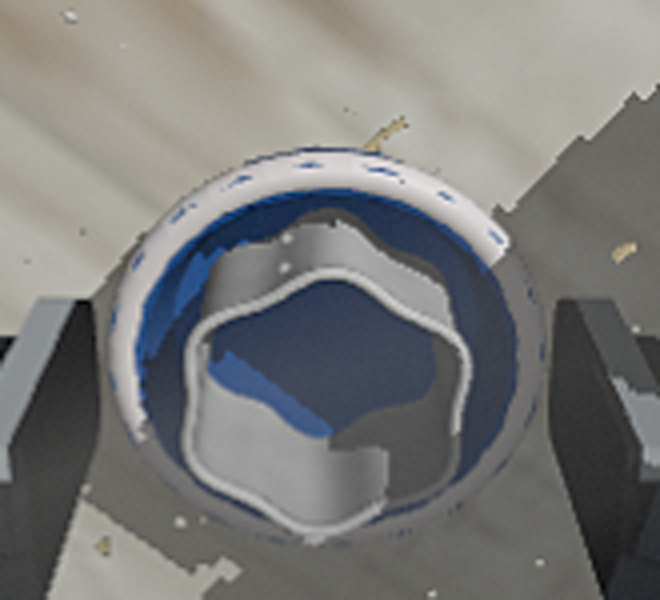

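The cutter has dropped into the tin. I'll retreat and check.

>>> move_arm(commands=[-0.3,0,0,0,-0.8,0,0,0,-1,0,0,0,-1,0,0,0,-1,0,0,0,-1,0,0,0,0,-0.5,0,0,0,-1,0,0,0,-1,0,0,0,0,0,0])

```text
time: 13.0
eef_pos: [0.5202, 0.1631, 0.155]
tcp_rot: [0.307, 0.637, -0.308, 0.636]
contact_force: [0.4, -0.1, 0.6]
opening: 0.724
```

```bash
python3 - <<'E'
from h import *
from scipy.optimize import least_squares
plan([.5711,.2025,.0245])
im=shot("wrist","pics/w11.png")
cm=cam("wrist")
u,v=w2px(cm,[.568,.2,.015]);u=int(u);v=int(v);print(u-50,v-45)
im2=shot("scene","pics/s11.png")
a=im[v-45:v+45,u-50:u+50,::-1]
cv2.imwrite("pics/w11c.png",np.hstack([cv2.resize(a,(500,450),interpolation=cv2.INTER_CUBIC),cv2.resize(im2[145:205,240:280,::-1],(300,450),interpolation=cv2.INTER_CUBIC)]))
E
```

```text
t 13.0 pos [0.5202 0.1631 0.155 ] tilt [-0.002 -0.    -1.   ] jaw yaw deg -51.6 units [5.22 2.59 0.04] open 0.724 F [ 0.44 -0.06  0.56]
267 85
```

View pics/w11c.png

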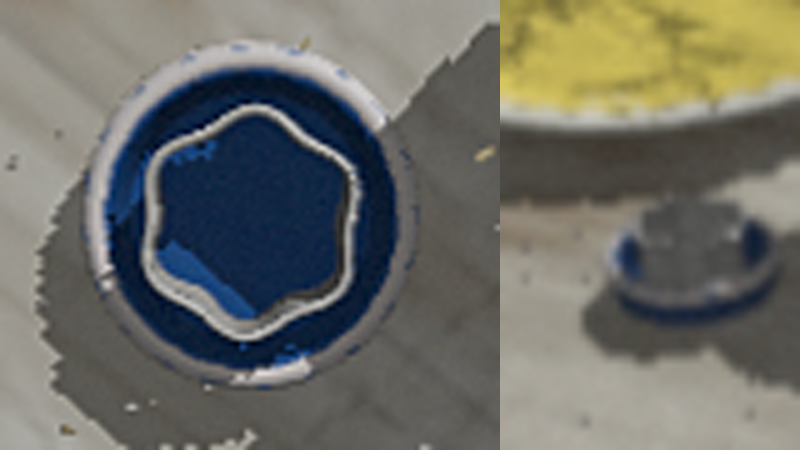

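View pics/s11.png

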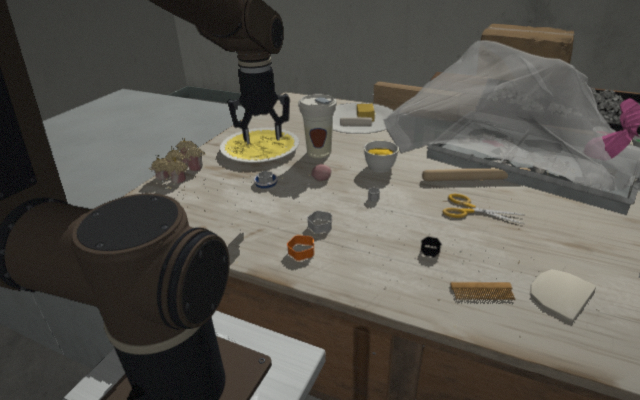

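```bash
python3 - <<'E'
from h import *
cm=cam("wrist")
g=lambda u,v,z:px2w(cm,267+u/5,85+v/5,z)
print("tin",g(251,213,.015),"cutter",g(249,222,.026))
print("sizes mm for rim at .026:",*(1e3*np.linalg.norm(g(*a,.026)-g(*b,.026)) for a,b in(((255,103),(243,340)),((143,215),(358,215)))))
c2=cam("top");w=px2w(c2,329.6,222,.023);s=px2w(c2,359.7,155.8,.023)
for p in(w,s):print(np.linalg.norm((p-g(251,213,.015))[:2]))
print(ctrl.sign_off())
E
```

```text
tin [0.57083415 0.20242596 0.015     ] cutter [0.56988263 0.20220413 0.026     ]
sizes mm for rim at .026: 41.428206624993095 38.36987021967032
0.25190427682500854
0.2896997516817346
the job is handed in; nothing more can be done
None
```

The middle cutter, the silver six-lobed flower, is in the blue tin. I gripped it across the outside at about 35 mm, lowered it, let it drop the last 4 mm or so, backed the arm off and handed the job in at about 13 s. I did not try the other two cutters; the silver wide and small ones and the black and orange look-alikes stayed where they were.

**Last checks:**
- **Position:** the cutter's centre measures about 1 mm from the tin's axis.
- **Lying flat:** its rim measures 38 by 41 mm if taken at the height it would have when flat. That fits the cutter's known size, and it looks level in the pictures.
- **Other cutters:** the wide cutter measures about 252 mm from the tin and the small one about 290 mm. These come from the first top picture; the final scene picture shows both where they were.
- **Arm:** the gripper was open, about 15 cm up and clear of everything.

**Disagreements:**
- **Cameras:** the top and wrist cameras differed by 3 to 5 mm, so for the final alignment I compared cutter and tin in the same wrist picture.
- **Contact while lowering:** on the way down I felt about 9 N, which I took to be the fingertips on the tin's rim. I raised the arm slightly before letting go.

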